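Clamp a chair slat square under a twin-screw pressing bar

TASK

Clamp the chair slat down in the jig: screw both black knobs clockwise until the pressing bar is fully home on its steel stop collars at both ends. Turn the knobs alternately in small steps so that the bar stays square: at no time may one end be more than about 5 mm lower than the other. Leave the slat lying where it is and do not disturb the other things on the bench.

Things in the scene. Friction and masses are not known exactly. Their poses are not given: they have to be found in the camera images.
- jig: clamping jig fixed to the bench: a brown board bed 240 mm (x) by 330 mm (y) and 30 mm thick, origin at the centre of its underside, z up, y towards the left screw. Two upright steel screws stand at y = +120 mm (left) and -120 mm (right), x = 0, each in a steel stop collar 34 mm across with a 4 mm rubber face whose top is 62 mm above the table.
- bar: dark wooden pressing bar across the jig, 45 mm (x) by 290 mm (y) by 30 mm high, carried by the two screws. Origin on its underside at the left screw, y along the bar. Two sprung rubber feet under its middle stand 15 mm below its underside and press on the slat with 7.5 N each when the bar is home (they touch it for the last 5 mm of travel).
- bar_mid (a point): middle of the bar's underside, axes as the bar: y along it, z up; 62 mm above the table when home
- bar_left (a point): bar's underside at the left screw; 62 mm above the table when home
- bar_right (a point): bar's underside at the right screw; 62 mm above the table when home
- knob_left (a joint): turn of the left knob (rad), on the jig's +y side; grows clockwise from above. Starts at 0.6 to 1.3; 3.6 is fully home, the bar just resting on the collar's rubber face, which gives a little; a rigid stop, not to be forced, is at 4.0. Each rad lowers that end of the bar, and the knob, by 2.86 mm. Takes 0.1 to 0.2 Nm and stays where it is left; the right knob does not turn with it.
- knob_right (a joint): turn of the right knob (rad), on the jig's -y side; grows clockwise from above. Starts at 0.6 to 1.3; 3.6 is fully home, the bar just resting on the collar's rubber face, which gives a little; a rigid stop, not to be forced, is at 4.0. Each rad lowers that end of the bar, and the knob, by 2.86 mm. Takes 0.1 to 0.2 Nm and stays where it is left; the left knob does not turn with it.
- left_grip (a point): centre of the left knob's grip, on the knob's vertical axis: a black plastic upright wing 64 mm long (this point's x axis), 15 mm thick (y) and 30 mm high (z), on a round hub; the bar's top lies 41 mm below this point. When the knob is home, the wing lies along the pressing bar and this point is 133 mm above the table; before that it is higher by 2.86 mm per rad left to turn, and it sinks as the knob turns. The other knob is 240 mm away.
- right_grip (a point): centre of the right knob's grip, on the knob's vertical axis: a black plastic upright wing 64 mm long (this point's x axis), 15 mm thick (y) and 30 mm high (z), on a round hub; the bar's top lies 41 mm below this point. When the knob is home, the wing lies along the pressing bar and this point is 133 mm above the table; before that it is higher by 2.86 mm per rad left to turn, and it sinks as the knob turns. The other knob is 240 mm away.
- slat: loose pale wooden chair slat, 290 mm (x) by 84 mm (y) by 22 mm thick, already lying flat on the bed under the bar, between two battens; origin at the centre of its underside
- ear_defenders: bystander: yellow ear defenders lying on the bench, 194 mm by 173 mm by 30 mm; origin under one cup, the other is 110 mm along x, the band towards +y
- push_stick: bystander: plywood push stick lying along its x, 270 mm long, 18 mm thick; origin under the middle of its straight part
- try_square: bystander: try square lying flat, wooden stock 120 mm along x, steel blade 200 mm along +y; origin under the stock's middle

How it is judged:
By the outcome, as a careful person would: the job done as asked, in the order asked, and still so for the second after the job is handed in, with the robot touching nothing.
It also fails if it takes over 72 s, if anything falls off the work surface, if the arm or the gripper's body presses on something with over 40 N, if the wrist force passes 120 N, or if a joint passes its speed limit or range.

ROBOT

A 7-joint arm with a two-finger parallel gripper is mounted at the origin on the work surface. World frame = base frame: x ahead of the robot, y to its left, z up, the work surface at z = 0. Lengths are in m, angles in degrees, forces in N, time in s.
With the tool pointing down it reaches from about 0.4 to 0.9 m from the base axis. Payload 5.6 kg.
Tool frame: the origin (TCP) lies where the fingers leave the gripper's body, on its centre line; the fingertips stand 88 mm ahead of it and the grasp point (between the pads) lies 69 mm ahead of it; z points along the fingers, y is the line along which they close (so a half turn about z gives the same grasp; the last joint's range is limited). The gripper opens to 92 mm and grips with 3 to 60 N. Pads are 20 mm wide; open, the fingers measure 128 mm over their backs; the gripper's body (75 mm by 189 mm) begins 69 mm behind the grasp point.
Start: joints at [64.057, 26.786, -0.665, 91.828, 0.344, 61.387, -3.226], TCP at [0.259, -0.596, 0.303] pointing down, gripper open.
Joint ranges: [-144.91, 144.91], [-17.63, 115.5], [-89.93, 88.59], [15.96, 139.68], [-74.01, 254.01], [8.47, 105.57], [-167.45, 167.45]. Speed limits (degrees/s): [147.25, 147.25, 180, 180, 180, 180, 180].

INTERFACE

Orientations are given as a 3x3 rotation matrix whose columns are the frame's x, y, z axes.
In Python, from rig import sense, read_camera, job_done gives the robot as it stands. The module is installed in compiled form; this text tells all that it offers.
- The arm moves only by the tool move_arm, never from a script. Its argument "increments" is text: rows parted by semicolons, each of 7 numbers parted by spaces: the shift along the tool's x, y, z in units of 20 mm (1.0 is 20 mm), then the turn, a rotation vector about the tool's x, y, z in units of 0.1 rad (1.0 is 0.1 rad), then the closure, from -1 (fully open) to 1 (shut). A call has 1 to 5 rows; each row shifts and turns the commanded pose from where the row before left it, along the tool's axes as they then stand; what a row does not reach is not made up. A row lasts 1/12 s, in which the tool goes at most 41.7 mm and 7.16 degrees, less where a joint would pass 70% of its speed; a pose out of reach is approached as far as the arm can. A call with a number of a shift or a turn outside -1 to 1 is refused whole. A call with a gripper value outside its range is refused whole. The fingers move at their own pace and stop on an object; "newtons" is the grip in N (left out, the last holds). Time passes only in rows, so rows that do not move let the fingers close. It gives the time, the measured TCP pose, the force, the opening and the grip force at its end, in the units of the state.
- sense(): the state, without advancing time (a new reading comes with each control period).
- read_camera(name): name is "scene" or "top"; returns a dict with "img" (400x640x3 uint8, blue, green, red), "mtx" (3x3 intrinsics, pixels), "R" (3x3) and "t" (3): a world point X has camera coordinates R X + t. Camera axes: x right, y down, z forward; pixel columns grow to the right and rows downward; lengths in m; the calibration is good to about 2 mm. A picture is of the moment at which its call begins. There is no depth.
- job_done(): hands the job in; it is judged then, once.
The state is a dict: "time": time; "q": joint angles; "qvel": joint speeds; "joint_torque": joint torques, N m; "eef_pos": TCP position; "tcp_rot": TCP orientation; "ft_force": force on the tool from outside, world axes, zero at the start; "torque": the same for the moment, N m; "gripper_width": opening from 0.0 (shut) to 1.0 (fully open); "finger_force": force on a finger pad.
Only numpy, scipy, OpenCV 4.12 (cv2) and the standard library are available. Lean on these libraries where they do the work, as an engineer would, in place of code of your own. Each camera call takes 0.05 s, during which the arm holds its last target. There are 200 camera calls.

## Working session

There is one attempt and no reset: what is moved stays moved. The work goes in short steps, Python scripts to look and compute and a tool call to move; the robot and the scene stay as the last step left them, time stands still between calls to the robot, and variables do not carry over. Pictures are saved under pics/ and viewed, at most 10 in all, crops included, and the job is handed in when it is done.

Besides the shell and the picture viewer there is one more tool, called after ">>>" by a JSON object that holds its "op" and its "data", one argument or row to a line. move_arm: Moves the arm, as the interface text tells. Its arguments: {"type":"object","properties":{"increments":{"type":"string"},"newtons":{"type":"number"}},"required":["increments"]}

```bash
mkdir -p pics
python3 - <<'E'
from rig import *
import cv2,pickle
for n in("scene","top"):
    c=read_camera(n);cv2.imwrite(f"pics/{n}0.png",c["img"]);pickle.dump(c,open(n+"0.pkl","wb"));print(n,c["mtx"],c["R"],c["t"])
s=sense();print(s["time"],s["eef_pos"],s["tcp_rot"],s["gripper_width"])
E
```

```text
scene [[429.57460973   0.         323.4100701 ]
 [  0.         429.57460973 204.66247425]
 [  0.           0.           1.        ]] [[ 0.62263986  0.78240978 -0.01243099]
 [ 0.58765965 -0.47802986 -0.65279674]
 [-0.51669694  0.39915208 -0.75743111]] [-0.26909309 -0.238511    1.70443899]
top [[427.01551056   0.         316.72415273]
 [  0.         427.01551056 199.18144183]
 [  0.           0.           1.        ]] [[-0.00441726 -0.999989    0.00157479]
 [-0.98623161  0.00409615 -0.16531916]
 [ 0.16531089 -0.00228336 -0.98623886]] [-0.01980574  0.50068389  1.55612199]
0.1 [ 0.25876812 -0.59586784  0.30184875] [[ 9.17218729e-01  3.98383277e-01 -7.52921412e-04]
 [ 3.98383965e-01 -9.17217692e-01  1.38632170e-03]
 [-1.38305458e-04 -1.57151204e-03 -9.99998756e-01]] 0.9971013084448218
```

View pics/top0.png

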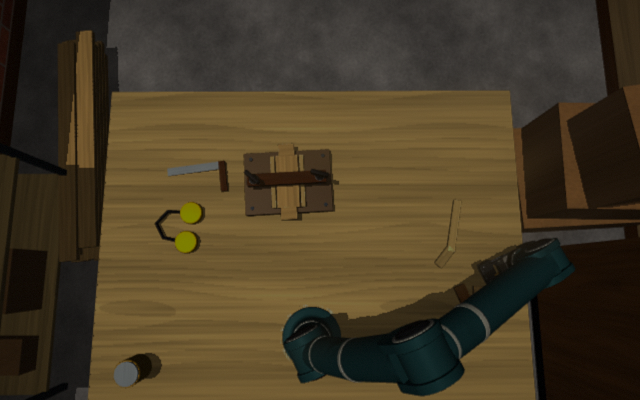

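View pics/scene0.png

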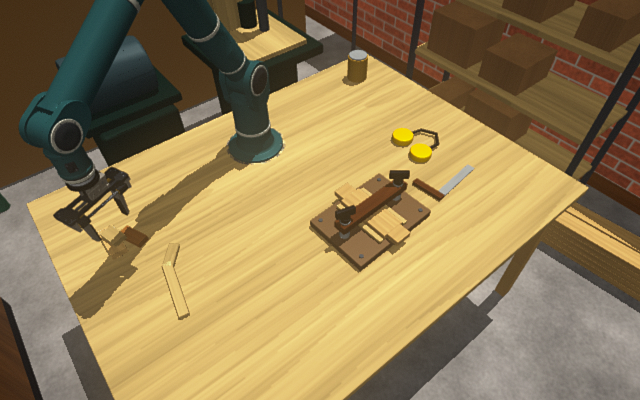

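The top view has the jig at columns 245–333, rows 150–215, with the knobs at about (254,180) and (319,175). The scene view has them at about (400,178) and (346,214). I'll enlarge both.

Run:
```python
import cv2,numpy as np
a=cv2.imread("pics/top0.png")[145:220,240:340];b=cv2.imread("pics/scene0.png")[160:235,325:425]
f=lambda i:cv2.convertScaleAbs(cv2.resize(i,None,fx=8,fy=8,interpolation=cv2.INTER_CUBIC),alpha=2.2)
cv2.imwrite("pics/c1.png",f(a));cv2.imwrite("pics/c2.png",f(b))
```

```text
(no output)
```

View pics/c1.png

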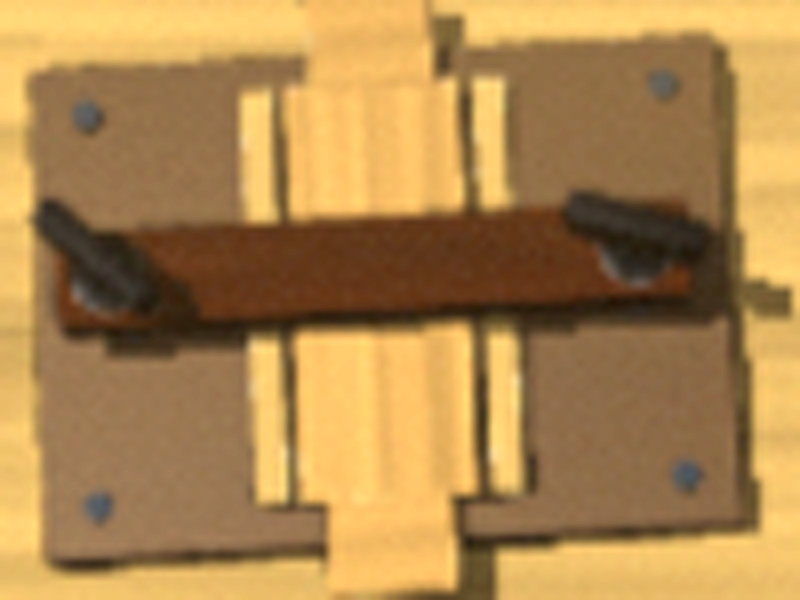

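View pics/c2.png

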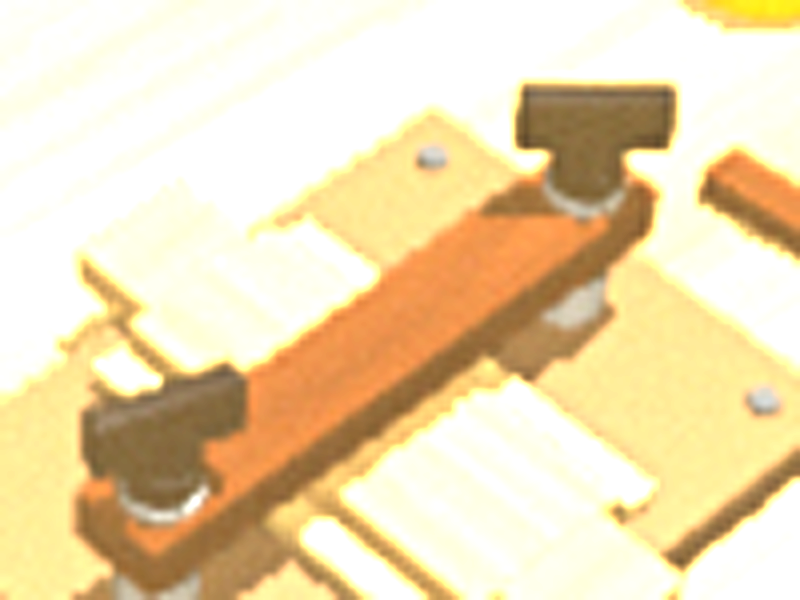

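Top crop: the left wing runs (40,215)–(150,295) and the right wing (568,208)–(708,240). Scene crop: the left wing's top edge is about (525,88)–(672,90) and the right's about (85,408)–(240,372). I'll triangulate the wing-top centres from these.

```bash
cat > h.py <<'E'
import numpy as np,pickle,sys
from rig import *
def onplane(c,u,v,z):
    d=c["R"].T@np.linalg.solve(c["mtx"],[u,v,1.]);o=-c["R"].T@c["t"];return o+d*(z-o[2])/d[2]
def go(goal,yaw):
    """remaining shift (tool axes, units) and turn about tool z to put TCP at goal with tool y at yaw deg (mod 360)"""
    s=sense();R=s["tcp_rot"];p=s["eef_pos"]
    cur=np.degrees(np.arctan2(R[1,1],R[0,1]))
    t=(cur-yaw+180)%360-180
    print("t",round(s["time"],2),"pos",p.round(4),"yaw",cur.round(1),"q",s["q"].round(0),"shift",(R.T@(np.array(goal)-p)/.02).round(2),"turn",np.radians(t).round(3)*10,"tilt",(R[:2,2]*10).round(3))
E
python3 - <<'E'
from h import *
t=pickle.load(open("top0.pkl","rb"));s=pickle.load(open("scene0.pkl","rb"))
T=lambda x,y:(240+x/8-.44,145+y/8-.44);S=lambda x,y:(325+x/8-.44,160+y/8-.44)
for n,a,b,c,d in(("L",(42,212),(148,290),(525,91),(672,93)),("R",(572,203),(706,238),(87,410),(240,375))):
    for z in(.145,.155):
        A,B=(onplane(t,*T(*p),z) for p in(a,b));C,D=(onplane(s,*S(*p),z) for p in(c,d))
        for k,P,Q in(("top",A,B),("scene",C,D)):print(n,z,k,((P+Q)/2).round(4),"len",np.linalg.norm(P-Q).round(4),"ang",(np.degrees(np.arctan2(*(Q-P)[1::-1]))%180).round(1))
z=.03
P=[onplane(t,*T(*p),z) for p in((87,116),(662,84),(98,506),(687,475))]
print(np.mean(P,0),[np.degrees(np.arctan2(*(P[i]-P[j])[1::-1])).round(1) for i,j in((0,1),(2,3),(0,2),(1,3))])
E
```

```text
L 0.145 top [0.5674 0.2083 0.145 ] len 0.0592 ang 53.3
L 0.145 scene [0.558 0.217 0.145] len 0.0593 ang 49.7
L 0.155 top [0.5652 0.2068 0.155 ] len 0.0588 ang 53.3
L 0.155 scene [0.5644 0.2088 0.155 ] len 0.0587 ang 49.7
R 0.145 top [ 0.5802 -0.0317  0.145 ] len 0.0613 ang 74.8
R 0.145 scene [ 0.5684 -0.023   0.145 ] len 0.0604 ang 67.5
R 0.155 top [ 0.5779 -0.0316  0.155 ] len 0.0608 ang 74.8
R 0.155 scene [ 0.5747 -0.0287  0.155 ] len 0.0598 ang 67.5
[0.57210942 0.08857161 0.03      ] [np.float64(93.1), np.float64(92.8), np.float64(2.8), np.float64(3.2)]
```

```bash
python3 -c "
from h import *
go([.5784,-.0312,.30],-18)"
```

```text
t 0.1 pos [ 0.2588 -0.5959  0.3018] yaw -66.5 q [64. 27. -1. 92.  0. 61. -3.] shift [ 25.91 -19.53   0.12] turn -8.469999999999999 tilt [-0.008  0.014]
```

>>> {"op": "move_arm", "data": {
  "increments": "0.5 -0.38 0 0 0 0 -1;1 -0.75 0 0 0 0 -1;1 -0.75 0 0 0 0 -1;1 -0.75 0 0 0 0 -1;1 -0.75 0 0 0 0 -1"
}}

```text
time: 0.52
eef_pos: [0.3154, -0.4962, 0.3024]
tcp_rot: [[0.917, 0.399, -0.0], [0.399, -0.917, 0.001], [0.0, -0.001, -1.0]]
ft_force: [0.4, 0.1, -0.7]
gripper_width: 1.001
finger_force: 0.0
```

>>> {"op": "move_arm", "data": {
  "increments": "1 -0.75 0 0 0 0 -1;1 -0.75 0 0 0 0 -1;1 -0.75 0 0 0 0 -1;1 -0.75 0 0 0 0 -1;1 -0.75 0 0 0 0 -1"
}}

```text
time: 0.93
eef_pos: [0.377, -0.3875, 0.3026]
tcp_rot: [[0.917, 0.399, -0.0], [0.399, -0.917, 0.0], [-0.0, -0.0, -1.0]]
ft_force: [0.6, -1.2, -0.1]
gripper_width: 1.005
finger_force: 0.0
```

>>> {"op": "move_arm", "data": {
  "increments": "1 -0.75 0 0 0 0 -1;1 -0.75 0 0 0 0 -1;1 -0.75 0 0 0 0 -1;1 -0.75 0 0 0 0 -1;1 -0.75 0 0 0 0 -1"
}}

```text
time: 1.35
eef_pos: [0.4385, -0.2789, 0.3026]
tcp_rot: [[0.917, 0.399, -0.0], [0.399, -0.917, 0.0], [-0.0, -0.0, -1.0]]
ft_force: [0.4, -0.6, -0.0]
gripper_width: 1.002
finger_force: 0.0
```

>>> {"op": "move_arm", "data": {
  "increments": "1 -0.75 0 0 0 0 -1;1 -0.75 0 0 0 0 -1;1 -0.75 0 0 0 0 -1;1 -0.75 0 0 0 0 -1;1 -0.75 0 0 0 0 -1"
}}

```text
time: 1.77
eef_pos: [0.5001, -0.1703, 0.3026]
tcp_rot: [[0.917, 0.399, -0.0], [0.399, -0.917, 0.0], [-0.0, -0.0, -1.0]]
ft_force: [-0.1, 0.2, -0.2]
gripper_width: 1.0
finger_force: 0.0
```

>>> {"op": "move_arm", "data": {
  "increments": "1 -0.75 0 0 0 0 -1;1 -0.75 0 0 0 0 -1;1 -0.75 0 0 0 0 -1;1 -0.75 0 0 0 0 -1;1 -0.75 0 0 0 0 -1"
}}

```text
time: 2.18
eef_pos: [0.5618, -0.0617, 0.3026]
tcp_rot: [[0.917, 0.399, -0.0], [0.399, -0.917, 0.0], [-0.0, -0.0, -1.0]]
ft_force: [0.7, 0.6, 0.3]
gripper_width: 0.997
finger_force: 0.0
```

>>> {"op": "move_arm", "data": {
  "increments": "0.5 -0.38 0 0 0 -0.5 -1;0 0 0 0 0 -1 -1;0 0 0 0 0 -1 -1;0 0 0 0 0 -1 -1;0 0 0 0 0 -1 -1"
}}

```text
time: 2.6
eef_pos: [0.5675, -0.0527, 0.3024]
tcp_rot: [[0.647, 0.763, -0.001], [0.763, -0.647, -0.0], [-0.001, -0.0, -1.0]]
ft_force: [-0.0, 1.1, 0.2]
gripper_width: 1.002
finger_force: 0.0
```

>>> {"op": "move_arm", "data": {
  "increments": "0 0 0 0 0 -1 -1;0 0 0 0 0 -1 -1;0 0 0 0 0 -1 -1;0 0 0 0 0 -1 -1;0 0 0 0 0 0 -1"
}}

```text
time: 3.02
eef_pos: [0.5675, -0.0529, 0.3024]
tcp_rot: [[0.302, 0.953, -0.001], [0.953, -0.302, -0.0], [-0.0, -0.001, -1.0]]
ft_force: [-0.2, -0.6, -0.0]
gripper_width: 0.997
finger_force: 0.0
```

```bash
python3 -c "
from h import *
go([.5784,-.0312,.213],-18)"
```

```text
t 3.02 pos [ 0.5675 -0.0529  0.3024] yaw -17.6 q [ 23.  22. -26. 102.  11.  59. -25.] shift [1.2  0.2  4.47] turn 0.07 tilt [-0.008 -0.001]
```

>>> {"op": "move_arm", "data": {
  "increments": "0.6 0.1 0.5 0 0 0 -1;0.6 0.1 0.97 0 0 0 -1;0 0 1 0 0 0 -1;0 0 1 0 0 0 -1;0 0 1 0 0 0 -1"
}}

```text
time: 3.43
eef_pos: [0.5789, -0.0311, 0.2124]
tcp_rot: [[0.307, 0.952, -0.0], [0.952, -0.307, -0.0], [-0.0, 0.0, -1.0]]
ft_force: [-0.7, -0.4, -0.2]
gripper_width: 0.999
finger_force: 0.0
```

>>> {"op": "move_arm", "data": {
  "increments": "0 0 0 0 0 0 1;0 0 0 0 0 0 1;0 0 0 0 0 0 1;0 0 0 0 0 0 1;0 0 0 0 0 0 1",
  "newtons": 25
}}

```text
time: 3.85
eef_pos: [0.5799, -0.0313, 0.2147]
tcp_rot: [[0.306, 0.952, 0.002], [0.952, -0.306, -0.0], [0.0, 0.002, -1.0]]
ft_force: [0.3, 0.1, 0.6]
gripper_width: 0.66
finger_force: 0.0
```

```bash
python3 -c "
from h import *
go([.5784,-.0312,.213],-18)
import cv2
c=read_camera('scene');cv2.imwrite('pics/s1.png',cv2.convertScaleAbs(cv2.resize(c['img'][130:255,310:450],None,fx=4,fy=4,interpolation=2),alpha=1.6));s=sense();print(s['ft_force'],s['torque'],s['gripper_width'],s['finger_force'])"
```

```text
t 3.85 pos [ 0.5799 -0.0313  0.2147] yaw -17.8 q [ 19.  29. -24. 105.  15.  50. -31.] shift [-0.02 -0.07  0.08] turn 0.03 tilt [ 0.024 -0.004]
[-0.26839484  0.81164968  0.25321416] [-0.01804203 -0.02964996 -0.05117547] 0.618757697358336 0.0
```

View pics/s1.png

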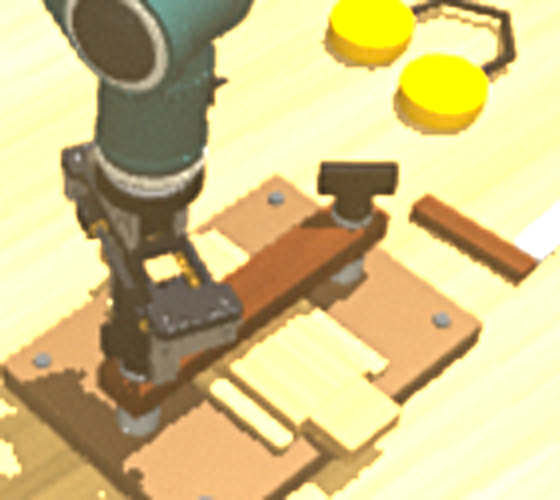

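The gripper sits over the right knob, which is near (140,370) in the crop. The fingers are still closing, so I'll keep closing.

>>> {"op": "move_arm", "data": {
  "increments": "0 0 0 0 0 0 1;0 0 0 0 0 0 1;0 0 0 0 0 0 1;0 0 0 0 0 0 1;0 0 0 0 0 0 1"
}}

```text
time: 4.32
eef_pos: [0.5792, -0.0312, 0.2133]
tcp_rot: [[0.306, 0.952, -0.0], [0.952, -0.306, 0.0], [-0.0, -0.0, -1.0]]
ft_force: [-0.3, 0.8, -0.4]
gripper_width: 0.249
finger_force: 0.3
```

>>> {"op": "move_arm", "data": {
  "increments": "0 0 0 0 0 0 1;0 0 0 0 0 0 1;0 0 0 0 0 0 1"
}}

```text
time: 4.57
eef_pos: [0.5791, -0.0312, 0.2132]
tcp_rot: [[0.306, 0.952, -0.0], [0.952, -0.306, -0.0], [-0.0, -0.0, -1.0]]
ft_force: [-1.4, 0.3, 0.7]
gripper_width: 0.208
finger_force: 25.0
```

```bash
python3 -c "
from h import *
go([.5784,-.0312,.213],-18)
s=sense();print(s['ft_force'],s['torque'],s['gripper_width'],s['finger_force'])"
```

```text
t 4.57 pos [ 0.5791 -0.0312  0.2132] yaw -17.8 q [ 19.  29. -24. 105.  15.  50. -31.] shift [-0.01 -0.04  0.01] turn 0.03 tilt [-0.004 -0.   ]
[-1.39595799  0.25662998  0.66287976] [-0.01479549  0.09100269 -0.02783791] 0.20799019952982611 25.00011295080185
```

>>> {"op": "move_arm", "data": {
  "increments": "0 0 0.014 0 0 1 1;0 0 0.014 0 0 1 1;0 0 0.014 0 0 1 1;0 0 0.014 0 0 1 1;0 0 0.014 0 0 1 1"
}}

```text
time: 4.98
eef_pos: [0.579, -0.0315, 0.2118]
tcp_rot: [[0.728, 0.685, -0.001], [0.685, -0.728, -0.0], [-0.001, -0.0, -1.0]]
ft_force: [0.3, -0.7, -0.4]
gripper_width: 0.213
finger_force: 25.0
```

```bash
python3 -c "
from h import *
go([.5784,-.0312,.213],-18)
s=sense();print(s['ft_force'],s['torque'],s['gripper_width'],s['finger_force'])"
```

```text
t 4.98 pos [ 0.579  -0.0315  0.2118] yaw -46.7 q [ 13.  28. -18. 105.  11.  49. -56.] shift [-0.01 -0.03 -0.06] turn -5.02 tilt [-0.007 -0.005]
[ 0.25667251 -0.68852498 -0.38781085] [-0.14996264  0.19344672  0.11813213] 0.21328705942212414 25.000665485858917
```

>>> {"op": "move_arm", "data": {
  "increments": "0 0 0.014 0 0 1 1;0 0 0.014 0 0 1 1;0 0 0.014 0 0 1 1;0 0 0.014 0 0 1 1;0 0 0.014 0 0 1 1"
}}

```text
time: 5.4
eef_pos: [0.5791, -0.0316, 0.2105]
tcp_rot: [[0.968, 0.252, -0.001], [0.252, -0.968, -0.001], [-0.001, 0.0, -1.0]]
ft_force: [-0.0, -0.9, 0.9]
gripper_width: 0.21
finger_force: 25.0
```

>>> {"op": "move_arm", "data": {
  "increments": "0 0 0.014 0 0 1 1;0 0 0.014 0 0 1 1;0 0 0 0 0 0 1"
}}

```text
time: 5.65
eef_pos: [0.5791, -0.0317, 0.2099]
tcp_rot: [[0.998, 0.057, -0.0], [0.057, -0.998, -0.001], [-0.0, 0.001, -1.0]]
ft_force: [-1.6, -1.6, 2.3]
gripper_width: 0.208
finger_force: 25.0
```

```bash
python3 -c "
from h import *
go([.5784,-.0312,.213],-18)
s=sense();print(s['ft_force'],s['torque'],s['gripper_width'],s['finger_force'])"
```

```text
t 5.65 pos [ 0.5791 -0.0317  0.2099] yaw -86.7 q [  6.  27.  -8. 106.   5.  48. -91.] shift [-0.04 -0.02 -0.15] turn -11.99 tilt [-0.004 -0.01 ]
[-1.63011954 -1.55425014  2.29767749] [-0.27736556  0.18205234  0.02579083] 0.20767148372034286 25.03163069486618
```

>>> {"op": "move_arm", "data": {
  "increments": "0 0 0 0 0 0 -1;0 0 0 0 0 0 -1;0 0 0 0 0 0 -1;0 0 -0.5 0 0 0 -1;0 0 -1 0 0 0 -1"
}}

```text
time: 6.07
eef_pos: [0.578, -0.0311, 0.2385]
tcp_rot: [[0.998, 0.061, -0.005], [0.061, -0.998, 0.0], [-0.005, -0.001, -1.0]]
ft_force: [-0.2, 1.0, 1.0]
gripper_width: 0.55
finger_force: 0.0
```

>>> {"op": "move_arm", "data": {
  "increments": "0 0 -1 0 0 0 -1;0 0 -0.5 0 0 0 -1;0 0 0 0 0 -0.5 -1;0 0 0 0 0 -1 -1;0 0 0 0 0 -1 -1"
}}

```text
time: 6.48
eef_pos: [0.5793, -0.0311, 0.2707]
tcp_rot: [[0.951, 0.31, 0.001], [0.31, -0.951, -0.0], [0.001, 0.0, -1.0]]
ft_force: [-0.2, 0.4, -1.2]
gripper_width: 0.911
finger_force: 0.0
```

>>> {"op": "move_arm", "data": {
  "increments": "0 0 0 0 0 -1 -1;0 0 0 0 0 -1 -1;0 0 0 0 0 -1 -1;0 0 0 0 0 -1 -1;0 0 0 0 0 -1 -1"
}}

```text
time: 6.9
eef_pos: [0.5792, -0.0312, 0.2702]
tcp_rot: [[0.686, 0.728, 0.0], [0.728, -0.686, -0.0], [0.0, 0.0, -1.0]]
ft_force: [-0.3, -0.9, 0.0]
gripper_width: 1.002
finger_force: 0.0
```

```bash
python3 -c "
from h import *
go([.5660,.2084,.213],-38)
import cv2
c=read_camera('scene');cv2.imwrite('pics/s2.png',cv2.convertScaleAbs(cv2.resize(c['img'][150:250,310:450],None,fx=5,fy=5,interpolation=2),alpha=1.6))"
```

```text
t 6.9 pos [ 0.5792 -0.0312  0.2702] yaw -43.3 q [ 14.  24. -18. 103.   8.  55. -51.] shift [ 8.27 -8.7   2.86] turn -0.9199999999999999 tilt [ 0.003 -0.   ]
```

>>> {"op": "move_arm", "data": {
  "increments": "0.827 -0.87 0 0 0 0 -1;0.827 -0.87 0 0 0 0 -1;0.827 -0.87 0 0 0 0 -1;0.827 -0.87 0 0 0 0 -1;0.827 -0.87 0 0 0 0 -1"
}}

```text
time: 7.37
eef_pos: [0.5731, 0.0897, 0.2702]
tcp_rot: [[0.691, 0.723, 0.0], [0.723, -0.691, 0.0], [0.0, 0.0, -1.0]]
ft_force: [0.2, -0.0, -0.2]
gripper_width: 0.996
finger_force: 0.0
```

>>> {"op": "move_arm", "data": {
  "increments": "0.827 -0.87 0 0 0 0 -1;0.827 -0.87 0 0 0 0 -1;0.827 -0.87 0 0 0 0 -1;0.827 -0.87 0 0 0 0 -1;0.827 -0.87 0 0 0 0 -1"
}}

```text
time: 7.78
eef_pos: [0.5672, 0.2096, 0.2702]
tcp_rot: [[0.691, 0.723, 0.0], [0.723, -0.691, 0.0], [0.0, 0.0, -1.0]]
ft_force: [0.8, -0.3, -0.5]
gripper_width: 0.997
finger_force: 0.0
```

>>> {"op": "move_arm", "data": {
  "increments": "0 0 0 0 0 -0.92 -1;0 0 0.86 0 0 0 -1;0 0 1 0 0 0 -1;0 0 1 0 0 0 -1;0 0 0 0 0 0 0"
}}

```text
time: 8.2
eef_pos: [0.5655, 0.2075, 0.2091]
tcp_rot: [[0.621, 0.783, -0.006], [0.783, -0.621, -0.002], [-0.006, -0.003, -1.0]]
ft_force: [-1.1, -0.1, -0.0]
gripper_width: 0.95
finger_force: 0.0
```

```bash
python3 -c "
from h import *
go([.5660,.2084,.213],-38)
"
```

```text
t 8.2 pos [0.5655 0.2075 0.2091] yaw -38.4 q [ -8.  31. -21. 102.  14.  51. -73.] shift [ 0.05 -0.01 -0.19] turn -0.07 tilt [-0.062 -0.025]
```

View pics/s2.png

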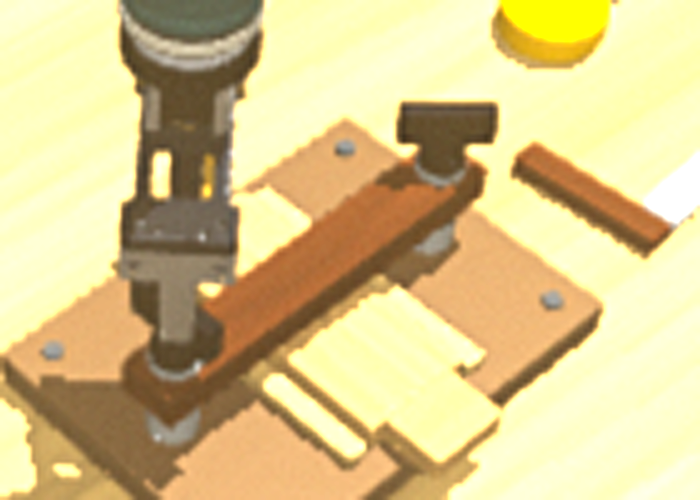

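The right knob at (175,355) has turned, and the left one still stands at (447,130). Closing on the left.

>>> {"op": "move_arm", "data": {
  "increments": "0 0 0 0 0 0 1;0 0 0 0 0 0 1;0 0 0 0 0 0 1;0 0 0 0 0 0 1;0 0 0 0 0 0 1"
}}

```text
time: 8.62
eef_pos: [0.5678, 0.2086, 0.2137]
tcp_rot: [[0.621, 0.784, 0.002], [0.784, -0.621, 0.0], [0.001, 0.001, -1.0]]
ft_force: [0.2, -0.1, -0.5]
gripper_width: 0.585
finger_force: 0.0
```

>>> {"op": "move_arm", "data": {
  "increments": "0 0 0 0 0 0 1;0 0 0 0 0 0 1;0 0 0 0 0 0 1;0 0 0 0 0 0 1;0 0 0 0 0 0 1"
}}

```text
time: 9.03
eef_pos: [0.5667, 0.2091, 0.2126]
tcp_rot: [[0.62, 0.784, -0.002], [0.784, -0.62, 0.001], [-0.0, -0.002, -1.0]]
ft_force: [-4.3, 2.1, 3.4]
gripper_width: 0.224
finger_force: 16.5
```

>>> {"op": "move_arm", "data": {
  "increments": "0 0 0 0 0 0 1;0 0 0 0 0 0 1;0 0 0 0 0 0 1"
}}

```text
time: 9.28
eef_pos: [0.5666, 0.2092, 0.2127]
tcp_rot: [[0.62, 0.785, -0.001], [0.785, -0.62, 0.0], [-0.0, -0.001, -1.0]]
ft_force: [-4.5, 2.1, 2.2]
gripper_width: 0.214
finger_force: 25.0
```

```bash
python3 -c "
from h import *
go([.5660,.2084,.213],-38)
s=sense();print(s['ft_force'],s['torque'],s['gripper_width'],s['finger_force'])"
```

```text
t 9.28 pos [0.5666 0.2092 0.2127] yaw -38.3 q [ -8.  30. -21. 102.  13.  51. -73.] shift [-0.05 -0.   -0.02] turn -0.05 tilt [-0.013  0.004]
[-4.45997966  2.09653076  2.24803584] [0.46822217 0.90870753 0.05398102] 0.21449158111854638 25.004338324069977
```

>>> {"op": "move_arm", "data": {
  "increments": "0 0 0.014 0 0 1 1;0 0 0.014 0 0 1 1;0 0 0.014 0 0 1 1;0 0 0.014 0 0 1 1;0 0 0.014 0 0 1 1"
}}

```text
time: 9.7
eef_pos: [0.5669, 0.2088, 0.2113]
tcp_rot: [[0.922, 0.387, -0.001], [0.387, -0.922, 0.0], [-0.001, -0.0, -1.0]]
ft_force: [-2.2, 0.5, 1.3]
gripper_width: 0.214
finger_force: 25.0
```

>>> {"op": "move_arm", "data": {
  "increments": "0 0 0.014 0 0 1 1;0 0 0.014 0 0 1 1;0 0 0.014 0 0 1 1;0 0 0.014 0 0 1 1;0 0 0.014 0 0 1 1"
}}

```text
time: 10.12
eef_pos: [0.567, 0.2084, 0.2098]
tcp_rot: [[0.995, -0.102, -0.001], [-0.102, -0.995, -0.001], [-0.001, 0.001, -1.0]]
ft_force: [-3.4, 2.0, 2.1]
gripper_width: 0.217
finger_force: 25.0
```

>>> {"op": "move_arm", "data": {
  "increments": "0 0 0.014 0 0 1 1;0 0 0.014 0 0 1 1;0 0 0.014 0 0 1 1;0 0 0 0 0 0 1;0 0 0 0 0 0 1"
}}

```text
time: 10.53
eef_pos: [0.567, 0.2082, 0.209]
tcp_rot: [[0.923, -0.385, -0.001], [-0.385, -0.923, -0.001], [-0.0, 0.001, -1.0]]
ft_force: [-3.4, -1.3, 3.3]
gripper_width: 0.216
finger_force: 25.0
```

```bash
python3 -c "
from h import *
go([.5790,-.0314,.211],0)
s=sense();print(s['ft_force'],s['torque'],s['gripper_width'],s['finger_force'])"
```

```text
t 10.53 pos [0.567  0.2082 0.209 ] yaw -112.6 q [ -21.   29.   -4.  103.    2.   49. -138.] shift [ 5.17 10.83 -0.09] turn -19.66 tilt [-0.009 -0.012]
[-3.40811436 -1.28460198  3.3210301 ] [-1.31282469e-01  8.27725444e-01  1.24551781e-05] 0.21576576559550864 25.00113308429718
```

>>> {"op": "move_arm", "data": {
  "increments": "0 0 0 0 0 0 -1;0 0 0 0 0 0 -1;0 0 0 0 0 0 -1;0 0 -0.5 0 0 0 -1;0 0 -1 0 0 0 -1"
}}

```text
time: 10.95
eef_pos: [0.5665, 0.2079, 0.2376]
tcp_rot: [[0.922, -0.388, -0.004], [-0.388, -0.922, -0.002], [-0.003, 0.003, -1.0]]
ft_force: [0.8, -0.5, -0.2]
gripper_width: 0.558
finger_force: 0.0
```

>>> {"op": "move_arm", "data": {
  "increments": "0 0 -1 0 0 0 -1;0 0 -0.6 0 0 -0.5 -1;0 0 0 0 0 -1 -1;0 0 0 0 0 -1 -1;0 0 0 0 0 -1 -1"
}}

```text
time: 11.37
eef_pos: [0.5679, 0.2085, 0.2725]
tcp_rot: [[0.999, -0.043, 0.002], [-0.043, -0.999, 0.001], [0.002, -0.001, -1.0]]
ft_force: [-0.3, -0.5, 0.1]
gripper_width: 0.919
finger_force: 0.0
```

>>> {"op": "move_arm", "data": {
  "increments": "0 0 0 0 0 -1 -1;0 0 0 0 0 -1 -1;0 0 0 0 0 -1 -1;0 0 0 0 0 -1 -1;0 0 0 0 0 -1 -1"
}}

```text
time: 11.78
eef_pos: [0.5678, 0.2084, 0.272]
tcp_rot: [[0.897, 0.441, 0.002], [0.441, -0.897, 0.0], [0.002, 0.0, -1.0]]
ft_force: [-0.5, -0.1, -1.0]
gripper_width: 1.002
finger_force: 0.0
```

>>> {"op": "move_arm", "data": {
  "increments": "0 0 0 0 0 -1 -1;0 0 0 0 0 -1 -1;0 0 0 0 0 -1 -1;0 0 0 0 0 -1 -1;0 0 0 0 0 -1 -1"
}}

```text
time: 12.2
eef_pos: [0.5678, 0.2083, 0.272]
tcp_rot: [[0.576, 0.817, 0.002], [0.817, -0.576, 0.0], [0.001, 0.001, -1.0]]
ft_force: [-0.3, 1.3, 0.8]
gripper_width: 1.002
finger_force: 0.0
```

>>> {"op": "move_arm", "data": {
  "increments": "0 0 0 0 0 -1 -1;0 0 0 0 0 -1 -1;0 0 0 0 0 -1 -1;0 0 0 0 0 -1 -1;0 0 0 0 0 -1 -1"
}}

```text
time: 12.62
eef_pos: [0.5679, 0.2083, 0.272]
tcp_rot: [[0.114, 0.993, 0.002], [0.993, -0.114, 0.0], [0.0, 0.002, -1.0]]
ft_force: [0.1, 0.4, 0.6]
gripper_width: 1.002
finger_force: 0.0
```

>>> {"op": "move_arm", "data": {
  "increments": "0 0 0 0 0 -1 -1;0 0 0 0 0 -1 -1;0 0 0 0 0 -1 -1;0 0 0 0 0 -1 -1;0 0 0 0 0 -1 -1"
}}

```text
time: 13.03
eef_pos: [0.5679, 0.2082, 0.272]
tcp_rot: [[-0.376, 0.927, 0.002], [0.927, 0.376, -0.0], [-0.001, 0.001, -1.0]]
ft_force: [0.2, -0.6, -0.0]
gripper_width: 1.0
finger_force: 0.0
```

>>> {"op": "move_arm", "data": {
  "increments": "0 0 0 0 0 -1 -1;0 0 0 0 0 -1 -1;0 0 0 0 0 -1 -1;0 0 0 0 0 -1 -1;0 0 0 0 0 -1 -1"
}}

```text
time: 13.45
eef_pos: [0.5679, 0.2082, 0.2719]
tcp_rot: [[-0.774, 0.633, 0.002], [0.633, 0.774, -0.0], [-0.001, 0.001, -1.0]]
ft_force: [0.6, -0.8, -0.3]
gripper_width: 0.998
finger_force: 0.0
```

>>> {"op": "move_arm", "data": {
  "increments": "0 0 0 0 0 -1 -1;0 0 0 0 0 -1 -1;0 0 0 0 0 -1 -1;0 0 0 0 0 -1 -1;0 0 0 0 0 -1 -1"
}}

```text
time: 13.87
eef_pos: [0.568, 0.2081, 0.2719]
tcp_rot: [[-0.983, 0.184, 0.002], [0.184, 0.983, -0.0], [-0.002, 0.0, -1.0]]
ft_force: [0.5, -1.1, -0.6]
gripper_width: 1.0
finger_force: 0.0
```

```bash
python3 -c "
from h import *
go([.5787,-.0314,.211],93)
"
```

```text
t 13.87 pos [0.568  0.2081 0.2719] yaw 79.4 q [ 10.  32. -45.  98.  26.  61.  35.] shift [ -2.73 -11.67   3.05] turn -2.38 tilt [ 0.016 -0.002]
```

>>> {"op": "move_arm", "data": {
  "increments": "-0.228 -0.972 0 0 0 0 -1;-0.228 -0.972 0 0 0 0 -1;-0.228 -0.972 0 0 0 0 -1;-0.228 -0.972 0 0 0 0 -1;-0.228 -0.972 0 0 0 0 -1"
}}

```text
time: 14.28
eef_pos: [0.5719, 0.1074, 0.2718]
tcp_rot: [[-0.982, 0.189, 0.002], [0.189, 0.982, -0.001], [-0.002, -0.0, -1.0]]
ft_force: [0.0, 0.7, -0.0]
gripper_width: 1.002
finger_force: 0.0
```

>>> {"op": "move_arm", "data": {
  "increments": "-0.228 -0.972 0 0 0 0 -1;-0.228 -0.972 0 0 0 0 -1;-0.228 -0.972 0 0 0 0 -1;-0.228 -0.972 0 0 0 0 -1;-0.228 -0.972 0 0 0 0 -1"
}}

```text
time: 14.7
eef_pos: [0.5759, 0.0075, 0.2719]
tcp_rot: [[-0.982, 0.189, 0.002], [0.189, 0.982, -0.001], [-0.002, -0.0, -1.0]]
ft_force: [-0.1, 0.2, -0.2]
gripper_width: 1.004
finger_force: 0.0
```

>>> {"op": "move_arm", "data": {
  "increments": "-0.228 -0.972 0 0 0 0 -1;-0.228 -0.972 0 0 0 0 -1;0 0 0 0 0 -1 -1;0 0 0 0 0 -1 -1;0 0 0 0 0 -0.2 -1"
}}

```text
time: 15.12
eef_pos: [0.5774, -0.0319, 0.2717]
tcp_rot: [[-0.999, -0.032, 0.001], [-0.032, 0.999, -0.0], [-0.001, -0.001, -1.0]]
ft_force: [1.0, 0.4, 0.5]
gripper_width: 1.0
finger_force: 0.0
```

```bash
python3 -c "
from h import *
go([.5787,-.0314,.211],93)
"
```

```text
t 15.12 pos [ 0.5774 -0.0319  0.2717] yaw 91.8 q [ 36.  30. -48. 102.  26.  59.  70.] shift [-0.06  0.03  3.03] turn -0.2 tilt [ 0.012 -0.005]
```

>>> {"op": "move_arm", "data": {
  "increments": "-0.06 0.03 0.6 0 0 -0.2 -1;0 0 1 0 0 0 -1;0 0 1 0 0 0 0.5;0 0 0.43 0 0 0 0.5;0 0 0 0 0 0 1"
}}

```text
time: 15.53
eef_pos: [0.5771, -0.0302, 0.2081]
tcp_rot: [[-0.999, -0.05, -0.004], [-0.05, 0.999, 0.0], [0.004, 0.0, -1.0]]
ft_force: [-0.4, 0.4, -0.0]
gripper_width: 0.804
finger_force: 0.0
```

>>> {"op": "move_arm", "data": {
  "increments": "0 0 0 0 0 0 1;0 0 0 0 0 0 1;0 0 0 0 0 0 1;0 0 0 0 0 0 1;0 0 0 0 0 0 1"
}}

```text
time: 15.95
eef_pos: [0.5785, -0.0303, 0.2112]
tcp_rot: [[-0.999, -0.05, 0.001], [-0.05, 0.999, -0.0], [-0.001, -0.0, -1.0]]
ft_force: [0.1, -0.1, -0.1]
gripper_width: 0.445
finger_force: 0.0
```

>>> {"op": "move_arm", "data": {
  "increments": "0 0 0 0 0 0 1;0 0 0 0 0 0 1;0 0 0 0 0 0 1;0 0 0 0 0 0 1;0 0 0 0 0 0 1"
}}

```text
time: 16.37
eef_pos: [0.5783, -0.0307, 0.2105]
tcp_rot: [[-0.999, -0.05, 0.0], [-0.05, 0.999, -0.001], [0.0, -0.001, -1.0]]
ft_force: [1.0, -1.6, 0.7]
gripper_width: 0.215
finger_force: 25.0
```

```bash
python3 -c "
from h import *
go([.5787,-.0314,.211],93)
s=sense();print(s['ft_force'],s['torque'],s['gripper_width'],s['finger_force'])"
```

```text
t 16.37 pos [ 0.5783 -0.0307  0.2105] yaw 92.9 q [ 33.  35. -45. 104.  30.  54.  68.] shift [-0.02 -0.04 -0.03] turn -0.03 tilt [ 0.    -0.006]
[ 1.02486058 -1.59392082  0.69978258] [-0.27723592 -0.20872565 -0.00125482] 0.21463310759702145 25.00120997428894
```

>>> {"op": "move_arm", "data": {
  "increments": "0 0 0.014 0 0 1 1;0 0 0.014 0 0 1 1;0 0 0.014 0 0 1 1;0 0 0.014 0 0 1 1;0 0 0.014 0 0 1 1"
}}

```text
time: 16.78
eef_pos: [0.5783, -0.0311, 0.2092]
tcp_rot: [[-0.898, 0.439, 0.0], [0.439, 0.898, -0.001], [-0.001, -0.001, -1.0]]
ft_force: [-0.0, -2.4, 2.3]
gripper_width: 0.212
finger_force: 25.0
```

>>> {"op": "move_arm", "data": {
  "increments": "0 0 0.014 0 0 1 1;0 0 0.014 0 0 1 1;0 0 0.014 0 0 1 1;0 0 0.014 0 0 1 1;0 0 0.014 0 0 1 1"
}}

```text
time: 17.2
eef_pos: [0.5784, -0.0314, 0.208]
tcp_rot: [[-0.578, 0.816, 0.0], [0.816, 0.578, -0.002], [-0.002, -0.001, -1.0]]
ft_force: [-1.6, -2.9, 2.4]
gripper_width: 0.217
finger_force: 25.0
```

>>> {"op": "move_arm", "data": {
  "increments": "0 0 0.014 0 0 1 1;0 0 0.014 0 0 1 1;0 0 0 0 0 0 1;0 0 0 0 0 0 1"
}}

```text
time: 17.53
eef_pos: [0.5784, -0.0315, 0.2075]
tcp_rot: [[-0.411, 0.912, 0.0], [0.912, 0.411, -0.002], [-0.002, -0.001, -1.0]]
ft_force: [0.2, -5.8, 3.6]
gripper_width: 0.21
finger_force: 25.0
```

```bash
python3 -c "
from h import *
go([.5787,-.0314,.211],93)
s=sense();print(s['ft_force'],s['torque'],s['gripper_width'],s['finger_force'])"
```

```text
t 17.53 pos [ 0.5784 -0.0315  0.2075] yaw 24.2 q [ 22.  30. -29. 105.  19.  50.   8.] shift [-0.    0.02 -0.18] turn -12.0 tilt [ 0.003 -0.022]
[ 0.15668079 -5.76326664  3.63878047] [-1.2664337   0.09293284  0.00721102] 0.21019919122160902 25.001152753829956
```

>>> {"op": "move_arm", "data": {
  "increments": "0 0 0 0 0 0 -1;0 0 0 0 0 0 -1;0 0 0 0 0 0 -1;0 0 -0.5 0 0 0 -1;0 0 -1 0 0 0 -1"
}}

```text
time: 17.95
eef_pos: [0.5769, -0.0297, 0.2355]
tcp_rot: [[-0.41, 0.912, -0.005], [0.912, 0.41, 0.001], [0.003, -0.004, -1.0]]
ft_force: [-0.3, -0.3, -0.2]
gripper_width: 0.551
finger_force: 0.0
```

>>> {"op": "move_arm", "data": {
  "increments": "0 0 -1 0 0 0 -1;0 0 -0.7 0 0 -0.5 -1;0 0 0 0 0 -1 -1;0 0 0 0 0 -1 -1;0 0 0 0 0 -1 -1"
}}

```text
time: 18.37
eef_pos: [0.5784, -0.0296, 0.2722]
tcp_rot: [[-0.701, 0.713, 0.001], [0.713, 0.701, 0.0], [-0.001, 0.001, -1.0]]
ft_force: [-0.1, -0.3, 0.9]
gripper_width: 0.917
finger_force: 0.0
```

>>> {"op": "move_arm", "data": {
  "increments": "0 0 0 0 0 -1 -1;0 0 0 0 0 -1 -1;0 0 0 0 0 -1 -1;0 0 0 0 0 -1 -1;0 0 0 0 0 0 -1"
}}

```text
time: 18.78
eef_pos: [0.5782, -0.0298, 0.2716]
tcp_rot: [[-0.922, 0.386, 0.0], [0.386, 0.922, 0.001], [0.0, 0.001, -1.0]]
ft_force: [-0.5, -0.3, -0.4]
gripper_width: 1.002
finger_force: 0.0
```

```bash
python3 -c "
from h import *
go([.5665,.2083,.209],67.4)
"
```

```text
t 18.78 pos [ 0.5782 -0.0298  0.2716] yaw 67.3 q [ 30.  28. -40. 102.  21.  58.  49.] shift [ 5.14 10.75  3.14] turn -0.02 tilt [0.002 0.01 ]
```

>>> {"op": "move_arm", "data": {
  "increments": "0.467 0.977 0 0 0 0 -1;0.467 0.977 0 0 0 0 -1;0.467 0.977 0 0 0 0 -1;0.467 0.977 0 0 0 0 -1;0.467 0.977 0 0 0 0 -1"
}}

```text
time: 19.2
eef_pos: [0.5731, 0.0792, 0.2716]
tcp_rot: [[-0.92, 0.392, 0.0], [0.392, 0.92, 0.0], [-0.0, 0.0, -1.0]]
ft_force: [0.8, -0.9, 0.1]
gripper_width: 1.003
finger_force: 0.0
```

>>> {"op": "move_arm", "data": {
  "increments": "0.467 0.977 0 0 0 0 -1;0.467 0.977 0 0 0 0 -1;0.467 0.977 0 0 0 0 -1;0.467 0.977 0 0 0 0 -1;0.467 0.977 0 0 0 0 -1"
}}

```text
time: 19.62
eef_pos: [0.568, 0.1875, 0.2716]
tcp_rot: [[-0.92, 0.392, 0.0], [0.392, 0.92, 0.0], [-0.0, 0.0, -1.0]]
ft_force: [0.3, 1.1, 0.5]
gripper_width: 1.0
finger_force: 0.0
```

>>> {"op": "move_arm", "data": {
  "increments": "0.467 0.977 0 0 0 0 -1;0 0 0.5 0 0 0 -1;0 0 1 0 0 0 -1;0 0 1 0 0 0 0.5;0 0 0.64 0 0 0 0.5"
}}

```text
time: 20.03
eef_pos: [0.5666, 0.2069, 0.2064]
tcp_rot: [[-0.92, 0.391, -0.002], [0.391, 0.92, -0.001], [0.001, -0.002, -1.0]]
ft_force: [0.2, 0.3, -0.4]
gripper_width: 0.88
finger_force: 0.0
```

>>> {"op": "move_arm", "data": {
  "increments": "0 0 0 0 0 0 1;0 0 0 0 0 0 1;0 0 0 0 0 0 1;0 0 0 0 0 0 1;0 0 0 0 0 0 1"
}}

```text
time: 20.45
eef_pos: [0.5678, 0.2079, 0.2094]
tcp_rot: [[-0.921, 0.39, 0.002], [0.39, 0.921, 0.0], [-0.001, 0.001, -1.0]]
ft_force: [-0.5, -0.6, 0.0]
gripper_width: 0.517
finger_force: 0.0
```

```bash
python3 -c "
from h import *
go([.5665,.2083,.209],67.4)
"
```

```text
t 20.45 pos [0.5678 0.2079 0.2094] yaw 67.1 q [  5.  35. -39. 101.  27.  54.  22.] shift [ 0.07 -0.    0.02] turn -0.06 tilt [0.017 0.005]
```

Close, then turn by 0.8 (to about q = 3.28).

>>> {"op": "move_arm", "data": {
  "increments": "0 0 0 0 0 0 1;0 0 0 0 0 0 1;0 0 0 0 0 0 1;0 0 0 0 0 0 1;0 0 0 0 0 0 1"
}}

```text
time: 20.87
eef_pos: [0.5674, 0.208, 0.2085]
tcp_rot: [[-0.921, 0.389, 0.001], [0.389, 0.921, 0.0], [-0.0, 0.001, -1.0]]
ft_force: [-0.4, 0.1, 0.2]
gripper_width: 0.216
finger_force: 25.0
```

>>> {"op": "move_arm", "data": {
  "increments": "0 0 0 0 0 0 1;0 0 0 0 0 0 1;0 0 0 0 0 0 1"
}}

```text
time: 21.12
eef_pos: [0.5674, 0.2079, 0.2085]
tcp_rot: [[-0.921, 0.389, 0.0], [0.389, 0.921, 0.0], [-0.0, 0.001, -1.0]]
ft_force: [0.6, 0.6, 1.1]
gripper_width: 0.22
finger_force: 25.0
```

>>> {"op": "move_arm", "data": {
  "increments": "0 0 0.014 0 0 1 1;0 0 0.014 0 0 1 1;0 0 0.014 0 0 1 1;0 0 0.014 0 0 1 1;0 0 0.014 0 0 1 1"
}}

```text
time: 21.53
eef_pos: [0.567, 0.2074, 0.207]
tcp_rot: [[-0.618, 0.786, -0.001], [0.786, 0.618, -0.001], [-0.0, -0.001, -1.0]]
ft_force: [-1.1, -1.2, 2.9]
gripper_width: 0.219
finger_force: 25.0
```

>>> {"op": "move_arm", "data": {
  "increments": "0 0 0.014 0 0 1 1;0 0 0.014 0 0 1 1;0 0 0.014 0 0 1 1;0 0 0 0 0 0 1;0 0 0 0 0 0 1"
}}

```text
time: 21.95
eef_pos: [0.5666, 0.2073, 0.2061]
tcp_rot: [[-0.365, 0.931, -0.002], [0.931, 0.365, -0.002], [-0.001, -0.002, -1.0]]
ft_force: [-3.1, -2.1, 4.5]
gripper_width: 0.215
finger_force: 25.0
```

```bash
python3 -c "
from h import *
go([.5665,.2083,.209],3)
s=sense();print(s['ft_force'],s['torque'],s['gripper_width'],s['finger_force'],s['joint_torque'])"
```

```text
t 21.95 pos [0.5666 0.2073 0.2061] yaw 21.4 q [ -2.  32. -28. 102.  19.  51. -17.] shift [ 0.05  0.01 -0.15] turn 3.21 tilt [-0.016 -0.019]
[-3.08713846 -2.10502923  4.45231258] [-0.57042778  0.65815652  0.02736621] 0.21464872690466408 25.004562735557556 [-8.46979134e-01 -4.80294192e+01 -6.71504617e+00 -2.12268287e+01
 -3.20535852e-02 -1.41401533e+00 -1.79932723e-01]
```

>>> {"op": "move_arm", "data": {
  "increments": "0 0 0.014 0 0 1 1;0 0 0.014 0 0 1 1;0 0 0 0 0 0 1;0 0 0 0 0 0 1"
}}

```text
time: 22.28
eef_pos: [0.5663, 0.2072, 0.2055]
tcp_rot: [[-0.173, 0.985, -0.002], [0.985, 0.173, -0.002], [-0.001, -0.003, -1.0]]
ft_force: [-4.2, -3.1, 7.0]
gripper_width: 0.221
finger_force: 25.0
```

```bash
cat > f.py <<'E'
from h import *
go([.5665,.2083,.206],3)
s=sense();print(s['ft_force'].round(1),s['torque'].round(2),s['finger_force'],s['joint_torque'][6])
E
python3 f.py
```

```text
t 22.28 pos [0.5663 0.2072 0.2055] yaw 9.9 q [ -4.  32. -26. 102.  17.  51. -27.] shift [ 0.05  0.02 -0.03] turn 1.21 tilt [-0.025 -0.019]
[-4.2 -3.1  7. ] [-0.64  1.04  0.03] 25.004747807979584 -0.12108016759157181
```

>>> {"op": "move_arm", "data": {
  "increments": "0 0 0.014 0 0 1 1;0 0 0 0 0 0 1;0 0 0 0 0 0 1"
}}

```text
time: 22.53
eef_pos: [0.5662, 0.2072, 0.2052]
tcp_rot: [[-0.073, 0.997, -0.003], [0.997, 0.073, -0.002], [-0.002, -0.003, -1.0]]
ft_force: [-6.2, -3.3, 5.8]
gripper_width: 0.22
finger_force: 25.0
```

```bash
python3 f.py
```

```text
t 22.53 pos [0.5662 0.2072 0.2052] yaw 4.2 q [ -5.  31. -24. 102.  16.  50. -32.] shift [ 0.05  0.02 -0.04] turn 0.21000000000000002 tilt [-0.028 -0.019]
[-6.2 -3.3  5.8] [-0.66  1.12  0.05] 25.004304349422455 -0.12294333893805742
```

>>> {"op": "move_arm", "data": {
  "increments": "0 0 0.007 0 0 0.5 1;0 0 0 0 0 0 1;0 0 0 0 0 0 1"
}}

```text
time: 22.78
eef_pos: [0.5661, 0.2072, 0.2051]
tcp_rot: [[-0.024, 1.0, -0.003], [1.0, 0.024, -0.002], [-0.002, -0.003, -1.0]]
ft_force: [-5.5, -2.8, 6.6]
gripper_width: 0.216
finger_force: 25.0
```

```bash
python3 f.py
```

```text
t 22.78 pos [0.5661 0.2072 0.2051] yaw 1.4 q [ -6.  31. -24. 102.  16.  50. -35.] shift [ 0.06  0.02 -0.05] turn -0.29000000000000004 tilt [-0.031 -0.019]
[-5.5 -2.8  6.6] [-0.65  1.24  0.05] 25.003977119922638 -0.09601267520338297
```

>>> {"op": "move_arm", "data": {
  "increments": "0 0 0.007 0 0 0.5 1;0 0 0 0 0 0 1;0 0 0 0 0 0 1"
}}

```text
time: 23.03
eef_pos: [0.566, 0.2072, 0.2049]
tcp_rot: [[0.026, 1.0, -0.003], [1.0, -0.026, -0.002], [-0.002, -0.003, -1.0]]
ft_force: [-5.4, -2.5, 6.7]
gripper_width: 0.22
finger_force: 25.0
```

```bash
python3 f.py
```

```text
t 23.03 pos [0.566  0.2072 0.2049] yaw -1.5 q [ -6.  31. -23. 102.  15.  50. -37.] shift [ 0.05  0.02 -0.05] turn -0.79 tilt [-0.032 -0.019]
[-5.4 -2.5  6.7] [-0.74  1.22  0.03] 25.00362753868103 -0.09673635475337505
```

>>> {"op": "move_arm", "data": {
  "increments": "0 0 0 0 0 0 -1;0 0 0 0 0 0 -1;0 0 0 0 0 0 -1;0 0 -0.5 0 0 0 -1;0 0 -1 0 0 0 -1"
}}

```text
time: 23.45
eef_pos: [0.5663, 0.2072, 0.2333]
tcp_rot: [[0.028, 1.0, -0.004], [1.0, -0.028, -0.001], [-0.001, -0.004, -1.0]]
ft_force: [-0.0, -0.2, -0.2]
gripper_width: 0.559
finger_force: 0.0
```

>>> {"op": "move_arm", "data": {
  "increments": "0 0 -1 0 0 0 -1;0 0 -0.7 0 0 -0.5 -1;0 0 0 0 0 -1 -1;0 0 0 0 0 -1 -1;0 0 0 0 0 -1 -1"
}}

```text
time: 23.87
eef_pos: [0.5677, 0.208, 0.2702]
tcp_rot: [[-0.321, 0.947, 0.002], [0.947, 0.321, 0.001], [-0.0, 0.002, -1.0]]
ft_force: [-0.2, 0.2, 0.7]
gripper_width: 0.92
finger_force: 0.0
```

>>> {"op": "move_arm", "data": {
  "increments": "0 0 0 0 0 -1 -1;0 0 0 0 0 0 -1"
}}

```text
time: 24.03
eef_pos: [0.5675, 0.2078, 0.2696]
tcp_rot: [[-0.411, 0.912, 0.001], [0.912, 0.411, 0.001], [0.0, 0.001, -1.0]]
ft_force: [0.7, -0.1, 0.0]
gripper_width: 1.0
finger_force: 0.0
```

```bash
python3 -c "
from h import *
go([.5787,-.0312,.208],24.2)
"
```

```text
t 24.03 pos [0.5675 0.2078 0.2696] yaw 24.3 q [ -1.  28. -30.  99.  16.  58. -12.] shift [-11.12  -4.41   3.07] turn 0.02 tilt [0.008 0.007]
```

12 rows of (-0.927, -0.3675), then look.

>>> {"op": "move_arm", "data": {
  "increments": "-0.927 -0.367 0 0 0 0 -1;-0.927 -0.367 0 0 0 0 -1;-0.927 -0.367 0 0 0 0 -1;-0.927 -0.367 0 0 0 0 -1;-0.927 -0.367 0 0 0 0 -1"
}}

```text
time: 24.45
eef_pos: [0.5719, 0.1073, 0.2694]
tcp_rot: [[-0.406, 0.914, 0.001], [0.914, 0.406, 0.0], [-0.0, 0.001, -1.0]]
ft_force: [0.7, 0.1, 0.4]
gripper_width: 1.001
finger_force: 0.0
```

>>> {"op": "move_arm", "data": {
  "increments": "-0.927 -0.367 0 0 0 0 -1;-0.927 -0.367 0 0 0 0 -1;-0.927 -0.367 0 0 0 0 -1;-0.927 -0.367 0 0 0 0 -1;-0.927 -0.367 0 0 0 0 -1"
}}

```text
time: 24.87
eef_pos: [0.5763, 0.0076, 0.2695]
tcp_rot: [[-0.406, 0.914, 0.001], [0.914, 0.406, 0.0], [-0.0, 0.001, -1.0]]
ft_force: [0.5, -0.3, 0.9]
gripper_width: 1.001
finger_force: 0.0
```

>>> {"op": "move_arm", "data": {
  "increments": "-0.927 -0.367 0 0 0 0 -1;-0.927 -0.367 0 0 0 0 -1;0 0 0 0 0 0 -1"
}}

```text
time: 25.12
eef_pos: [0.5782, -0.0363, 0.2692]
tcp_rot: [[-0.401, 0.916, 0.0], [0.916, 0.401, -0.003], [-0.002, -0.001, -1.0]]
ft_force: [1.0, -0.3, 0.5]
gripper_width: 0.999
finger_force: 0.0
```

```bash
python3 -c "
from h import *
go([.5787,-.0312,.208],24.2)
import cv2
f=lambda i:cv2.convertScaleAbs(cv2.resize(i,(600,300),interpolation=cv2.INTER_CUBIC),alpha=2)
a=read_camera('top')['img'][160:195,240:310];b=read_camera('scene')['img'][160:195,365:435]
cv2.imwrite('pics/m1.png',np.vstack([f(a),f(b)]))
"
```

```text
t 25.12 pos [ 0.5782 -0.0363  0.2692] yaw 23.6 q [ 21.  25. -27. 102.  14.  56.  12.] shift [0.23 0.13 3.06] turn -0.1 tilt [ 0.005 -0.025]
```

View pics/m1.png

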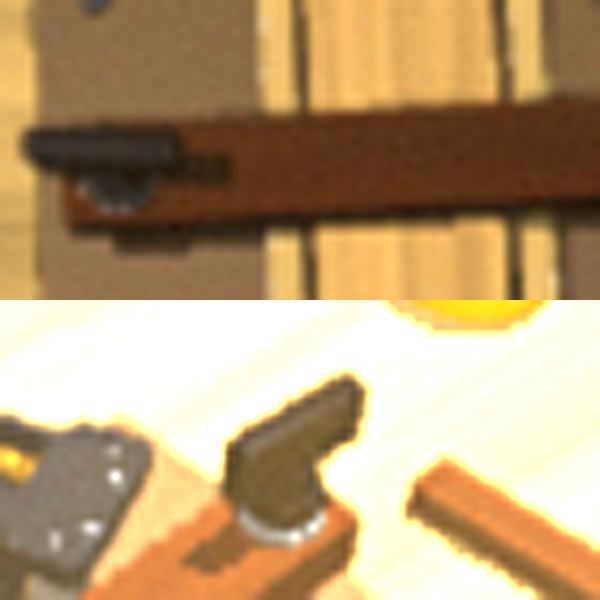

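The left wing runs (25,138)–(180,138), level in the image against a bar slope of about −3.5°. So it is home plus about 0.05 rad, with no slip. Now the right knob.

>>> {"op": "move_arm", "data": {
  "increments": "0 0 0 0 0 0 -1;0 0 0.5 0 0 0 -1"
}}

```text
time: 25.38
eef_pos: [0.5788, -0.0295, 0.2606]
tcp_rot: [[-0.41, 0.912, 0.004], [0.912, 0.41, 0.0], [-0.001, 0.004, -1.0]]
ft_force: [0.0, 0.7, -0.3]
gripper_width: 1.0
finger_force: 0.0
```

```bash
python3 -c "
from h import *
go([.5787,-.0312,.208],24.2)
"
```

```text
t 25.38 pos [ 0.5788 -0.0295  0.2606] yaw 24.2 q [ 21.  26. -27. 103.  14.  55.  12.] shift [-0.07 -0.05  2.63] turn 0.0 tilt [0.04  0.005]
```

>>> {"op": "move_arm", "data": {
  "increments": "0 0 0.6 0 0 0 -1;0 0 1 0 0 0 -1;0 0 1 0 0 0 0.5;0 0 0 0 0 0 0.5;0 0 0 0 0 0 1"
}}

```text
time: 25.8
eef_pos: [0.5769, -0.0305, 0.2053]
tcp_rot: [[-0.41, 0.912, -0.004], [0.912, 0.41, 0.001], [0.002, -0.003, -1.0]]
ft_force: [-0.5, -0.9, 0.1]
gripper_width: 0.804
finger_force: 0.0
```

>>> {"op": "move_arm", "data": {
  "increments": "0 0 0 0 0 0 1;0 0 0 0 0 0 1;0 0 0 0 0 0 1;0 0 0 0 0 0 1;0 0 0 0 0 0 1"
}}

```text
time: 26.22
eef_pos: [0.578, -0.0314, 0.2076]
tcp_rot: [[-0.408, 0.913, 0.001], [0.913, 0.408, -0.0], [-0.001, 0.001, -1.0]]
ft_force: [-0.7, -0.7, -0.2]
gripper_width: 0.442
finger_force: 0.0
```

>>> {"op": "move_arm", "data": {
  "increments": "0 0 0 0 0 0 1;0 0 0 0 0 0 1;0 0 0 0 0 0 1;0 0 0 0 0 0 1;0 0 0 0 0 0 1"
}}

```text
time: 26.63
eef_pos: [0.578, -0.0313, 0.2071]
tcp_rot: [[-0.409, 0.913, 0.0], [0.913, 0.409, 0.0], [-0.0, 0.0, -1.0]]
ft_force: [0.6, -0.2, 0.7]
gripper_width: 0.22
finger_force: 25.0
```

>>> {"op": "move_arm", "data": {
  "increments": "0 0 0.014 0 0 1 1;0 0 0.014 0 0 1 1;0 0 0.014 0 0 1 1;0 0 0 0 0 0 1;0 0 0 0 0 0 1"
}}

```text
time: 27.05
eef_pos: [0.5779, -0.0315, 0.2063]
tcp_rot: [[-0.123, 0.992, 0.0], [0.992, 0.123, -0.001], [-0.001, 0.0, -1.0]]
ft_force: [1.2, -1.7, 0.7]
gripper_width: 0.225
finger_force: 25.0
```

```bash
python3 f.py
```

```text
t 27.05 pos [ 0.5779 -0.0315  0.2063] yaw 7.1 q [ 17.  29. -22. 105.  14.  48.  -5.] shift [11.97  0.92  0.  ] turn 0.71 tilt [ 0.002 -0.008]
[ 1.2 -1.7  0.7] [-0.29 -0.12  0.  ] 25.000454485416412 -0.17090176697820425
```

>>> {"op": "move_arm", "data": {
  "increments": "0 0 0.014 0 0 0.7 1;0 0 0.014 0 0 0.7 1;0 0 0 0 0 0 1;0 0 0 0 0 0 1"
}}

```text
time: 27.38
eef_pos: [0.5778, -0.0316, 0.2057]
tcp_rot: [[0.016, 1.0, 0.0], [1.0, -0.016, -0.001], [-0.001, 0.0, -1.0]]
ft_force: [-0.3, -2.5, 2.3]
gripper_width: 0.219
finger_force: 25.0
```

```bash
python3 f.py
```

```text
t 27.38 pos [ 0.5778 -0.0316  0.2057] yaw -0.9 q [ 15.  29. -20. 106.  13.  48. -12.] shift [11.99 -0.76 -0.02] turn -0.68 tilt [ 0.002 -0.006]
[-0.3 -2.5  2.3] [-0.37 -0.03  0.09] 25.00053584575653 -0.13294387143105268
```

>>> {"op": "move_arm", "data": {
  "increments": "0 0 0 0 0 0 -1;0 0 0 0 0 0 -1;0 0 0 0 0 0 -1;0 0 -0.5 0 0 0 -1;0 0 -1 0 0 0 -1"
}}

```text
time: 27.8
eef_pos: [0.5764, -0.0312, 0.234]
tcp_rot: [[0.018, 1.0, -0.005], [1.0, -0.018, 0.001], [0.001, -0.005, -1.0]]
ft_force: [0.6, 0.6, 0.1]
gripper_width: 0.561
finger_force: 0.0
```

>>> {"op": "move_arm", "data": {
  "increments": "0 0 -1 0 0 0 -1;0 0 -1 0 0 0 -1;-1 0 -1 0 0 0 -1;-1 0 -0.5 0 0 0 -1;-1 0 0 0 0 0 -1"
}}

```text
time: 28.22
eef_pos: [0.5778, -0.0915, 0.3093]
tcp_rot: [[0.017, 1.0, 0.006], [1.0, -0.017, -0.001], [-0.001, 0.006, -1.0]]
ft_force: [0.3, 0.3, 0.2]
gripper_width: 0.924
finger_force: 0.0
```

>>> {"op": "move_arm", "data": {
  "increments": "-1 0 0 0 0 0 -1;-1 0 0 0 0 0 -1;-1 0 0 0 0 0 -1;-1 0 0 0 0 0 -1;-1 0 0 0 0 0 -1"
}}

```text
time: 28.63
eef_pos: [0.5746, -0.1921, 0.3063]
tcp_rot: [[0.018, 1.0, 0.0], [1.0, -0.018, 0.0], [0.0, 0.0, -1.0]]
ft_force: [0.3, 0.1, -0.3]
gripper_width: 0.998
finger_force: 0.0
```

>>> {"op": "move_arm", "data": {
  "increments": "-1 0 0 0 0 0 -1;-1 0 0 0 0 0 -1;-1 0 0 0 0 0 -1;-1 0 0 0 0 0 -1;0 0 0 0 0 0 -1"
}}

```text
time: 29.05
eef_pos: [0.5721, -0.2762, 0.3059]
tcp_rot: [[0.025, 1.0, -0.0], [1.0, -0.025, -0.002], [-0.002, -0.0, -1.0]]
ft_force: [-0.5, -0.3, 0.4]
gripper_width: 0.998
finger_force: 0.0
```

```bash
python3 -c "
from h import *
import cv2
f=lambda i:cv2.convertScaleAbs(cv2.resize(i,(700,290),interpolation=cv2.INTER_CUBIC),alpha=2)
a=read_camera('top')['img'][160:202,240:341];b=read_camera('scene')['img'][175:217,325:426]
b=read_camera('scene')['img'][165:240,322:432]
cv2.imwrite('pics/m2.png',np.vstack([f(a),f(b)]))
"
```

```text
(no output)
```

View pics/m2.png

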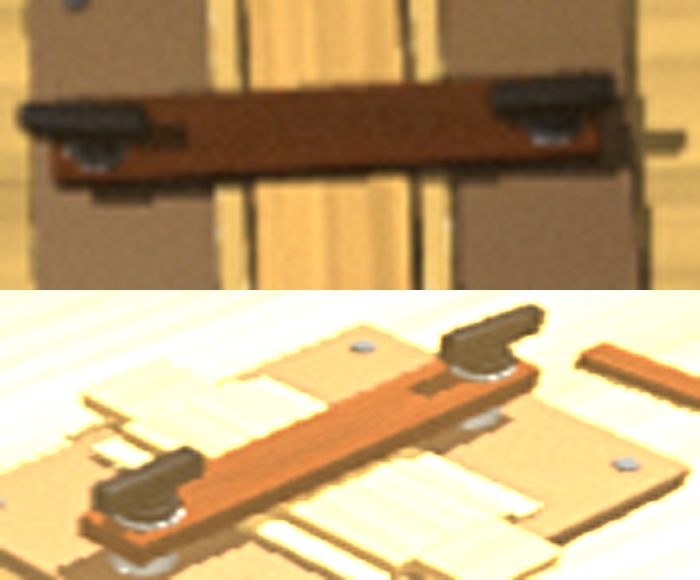

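The top half shows the left wing sloping about +1° and the right about −4°, with the bar at about −3°. So the left is slightly past home and the right is at home or a hair short. I'll fit the edges numerically.

```bash
python3 -c "
from h import *
import cv2
for name in('top','scene'):
  c=read_camera(name);im=np.mean([read_camera(name)['img'] for _ in range(4)],0)[:,:,2]
  k=6;g=cv2.resize(im,None,fx=k,fy=k,interpolation=cv2.INTER_CUBIC)
  W={'top':{'L':(240,170,264,181),'R':(309,167,331,177)},'scene':{'L':(389,164,410,182),'R':(334,203,356,220)}}[name]
  for n,(x0,y0,x1,y1) in W.items():
    s=g[y0*k:y1*k,x0*k:x1*k];m=s<(32 if name=='top' else 62)
    nl,lab,st,_=cv2.connectedComponentsWithStats(m.astype('uint8'));i=1+st[1:,4].argmax();m=lab==i
    cols=np.flatnonzero(m.any(0));cols=cols[6:-6];top=m[:,cols].argmax(0)
    P=[onplane(c,x0+(u+.5)/k-.5,y0+(v+.5)/k-.5,.148) for u,v in zip(cols,top)];P=np.array(P)
    w=np.ones(len(P),bool)
    for _ in range(4):
      vx=cv2.fitLine(P[w,:2].astype('f4'),cv2.DIST_HUBER,0,.001,.001).ravel()
      r=abs((P[:,0]-vx[2])*vx[1]-(P[:,1]-vx[3])*vx[0]);w=r<.002
    print(name,n,st[i],'ang',round(np.degrees(np.arctan2(vx[1],vx[0]))%180,1),w.mean().round(2))
"
```

```text
top L [  22   30  122   36 3678] ang 90.8 0.88
top R [  11   24  113   36 3546] ang 94.3 0.97
scene L [ 76  33  31  50 409] ang 123.6 0.89
scene R [  19   19   98   83 2469] ang 94.4 0.73
```

Right is at about 3.58 and left about 3.64. I'll regrip the right and nudge it by about 0.07.

```bash
python3 -c "
from h import *
go([.5784,-.0314,.265],3.5)
"
```

```text
t 29.7 pos [ 0.5733 -0.271   0.3056] yaw -1.1 q [ 35.  26. -17.  93.   8.  62.  14.] shift [11.98  0.03  2.03] turn -0.8 tilt [ 0. -0.]
```

>>> {"op": "move_arm", "data": {
  "increments": "1 0 0 0 0 0 -1;1 0 0 0 0 0 -1;1 0 0 0 0 0 -1;1 0 0 0 0 0 -1;1 0 0 0 0 0 -1"
}}

```text
time: 30.12
eef_pos: [0.575, -0.1704, 0.3056]
tcp_rot: [[0.019, 1.0, 0.0], [1.0, -0.019, -0.0], [-0.0, 0.0, -1.0]]
ft_force: [0.4, -0.3, 1.0]
gripper_width: 1.001
finger_force: 0.0
```

>>> {"op": "move_arm", "data": {
  "increments": "1 0 0 0 0 0 -1;1 0 0 0 0 0 -1;1 0 0 0 0 0 -1;1 0 0 0 0 0 -1;1 0 0 0 0 0 -1"
}}

```text
time: 30.53
eef_pos: [0.5769, -0.0704, 0.3056]
tcp_rot: [[0.019, 1.0, 0.0], [1.0, -0.019, -0.0], [-0.0, 0.0, -1.0]]
ft_force: [-0.2, 0.3, -0.9]
gripper_width: 1.0
finger_force: 0.0
```

>>> {"op": "move_arm", "data": {
  "increments": "1 0 0 0 0 0 -1;0.98 0.03 0 0 0 0 -1;0 0 1 0 0 -0.8 -1;0 0 1 0 0 0 -1;0 0 0 0 0 0 -1"
}}

```text
time: 30.95
eef_pos: [0.5765, -0.0315, 0.2623]
tcp_rot: [[-0.062, 0.998, -0.006], [0.998, 0.062, 0.0], [0.001, -0.006, -1.0]]
ft_force: [-1.7, -0.5, -1.0]
gripper_width: 0.999
finger_force: 0.0
```

```bash
python3 -c "
from h import *
go([.5782,-.0314,.2065],3.5)
"
```

```text
t 30.95 pos [ 0.5765 -0.0315  0.2623] yaw 3.5 q [ 17.  25. -22. 103.  11.  55.  -6.] shift [-0.    0.1   2.79] turn 0.01 tilt [-0.061  0.002]
```

>>> {"op": "move_arm", "data": {
  "increments": "0 0 0.9 0 0 0 -1;0 0 1 0 0 0 -1;0 0 1 0 0 0 0.5;0 0 0 0 0 0 0.5;0 0 0 0 0 0 1"
}}

```text
time: 31.37
eef_pos: [0.5783, -0.0319, 0.2076]
tcp_rot: [[-0.06, 0.998, -0.001], [0.998, 0.06, 0.0], [0.0, -0.001, -1.0]]
ft_force: [0.0, -0.1, 0.8]
gripper_width: 0.806
finger_force: 0.0
```

>>> {"op": "move_arm", "data": {
  "increments": "0 0 0 0 0 0 1;0 0 0 0 0 0 1;0 0 0 0 0 0 1;0 0 0 0 0 0 1;0 0 0 0 0 0 1"
}}

```text
time: 31.78
eef_pos: [0.5786, -0.0318, 0.2082]
tcp_rot: [[-0.061, 0.998, 0.001], [0.998, 0.061, -0.0], [-0.0, 0.001, -1.0]]
ft_force: [0.2, -1.2, -0.5]
gripper_width: 0.443
finger_force: 0.0
```

>>> {"op": "move_arm", "data": {
  "increments": "0 0 0 0 0 0 1;0 0 0 0 0 0 1;0 0 0 0 0 0 1;0 0 0 0 0 0 1;0 0 0 0 0 0 1"
}}

```text
time: 32.2
eef_pos: [0.5782, -0.0318, 0.2075]
tcp_rot: [[-0.061, 0.998, -0.001], [0.998, 0.061, -0.0], [-0.0, -0.001, -1.0]]
ft_force: [-0.7, -0.6, 0.7]
gripper_width: 0.214
finger_force: 25.0
```

```bash
python3 f.py
```

```text
t 32.2 pos [ 0.5782 -0.0318  0.2075] yaw 3.5 q [ 16.  29. -21. 105.  13.  48.  -8.] shift [12.02  0.15  0.07] turn 0.09 tilt [-0.006 -0.002]
[-0.7 -0.6  0.7] [-0.1   0.09  0.05] 24.999972581863403 -0.018434447119943798
```

>>> {"op": "move_arm", "data": {
  "increments": "0 0 0.014 0 0 0.9 1;0 0 0 0 0 0 1;0 0 0 0 0 0 1;0 0 0 0 0 0 1"
}}

```text
time: 32.53
eef_pos: [0.5782, -0.0318, 0.2072]
tcp_rot: [[0.027, 1.0, -0.001], [1.0, -0.027, -0.0], [-0.0, -0.001, -1.0]]
ft_force: [-1.6, -0.4, 1.6]
gripper_width: 0.218
finger_force: 25.0
```

```bash
python3 f.py
```

```text
t 32.53 pos [ 0.5782 -0.0318  0.2072] yaw -1.6 q [ 15.  28. -20. 105.  12.  48. -12.] shift [11.99 -0.91  0.06] turn -0.79 tilt [-0.006 -0.004]
[-1.6 -0.4  1.6] [-0.19  0.3   0.03] 25.000443756580353 -0.07294562179595232
```

>>> {"op": "move_arm", "data": {
  "increments": "0 0 0.007 0 0 0.5 1;0 0 0 0 0 0 1;0 0 0 0 0 0 1"
}}

```text
time: 32.78
eef_pos: [0.5782, -0.0319, 0.2071]
tcp_rot: [[0.077, 0.997, -0.0], [0.997, -0.077, -0.0], [-0.0, -0.0, -1.0]]
ft_force: [-2.2, -0.7, 0.9]
gripper_width: 0.218
finger_force: 25.0
```

```bash
python3 f.py
```

```text
t 32.78 pos [ 0.5782 -0.0319  0.2071] yaw -4.4 q [ 15.  28. -19. 105.  12.  48. -15.] shift [11.93 -1.51  0.05] turn -1.29 tilt [-0.005 -0.003]
[-2.2 -0.7  0.9] [-0.26  0.33  0.08] 25.0009086728096 -0.12717805802822113
```

>>> {"op": "move_arm", "data": {
  "increments": "0 0 0 0 0 0 -1;0 0 0 0 0 0 -1;0 0 0 0 0 0 -1;0 0 -0.5 0 0 0 -1;0 0 -1 0 0 0 -1"
}}

```text
time: 33.2
eef_pos: [0.5773, -0.0317, 0.2358]
tcp_rot: [[0.078, 0.997, -0.004], [0.997, -0.078, 0.001], [0.0, -0.004, -1.0]]
ft_force: [-0.0, -0.3, -0.5]
gripper_width: 0.555
finger_force: 0.0
```

>>> {"op": "move_arm", "data": {
  "increments": "0 0 -1 0 0 0 -1;0 0 -1 0 0 0 -1;-1 0 -1 0 0 0 -1;-1 0 -0.5 0 0 0 -1;-1 0 0 0 0 0 -1"
}}

```text
time: 33.62
eef_pos: [0.575, -0.0917, 0.3111]
tcp_rot: [[0.077, 0.997, 0.006], [0.997, -0.077, -0.001], [-0.0, 0.006, -1.0]]
ft_force: [-0.1, -0.8, -1.0]
gripper_width: 0.918
finger_force: 0.0
```

>>> {"op": "move_arm", "data": {
  "increments": "-1 0 0 0 0 0 -1;-1 0 0 0 0 0 -1;-1 0 0 0 0 0 -1;-1 0 0 0 0 0 -1;-1 0 0 0 0 0 -1"
}}

```text
time: 34.03
eef_pos: [0.5658, -0.1921, 0.3081]
tcp_rot: [[0.078, 0.997, 0.001], [0.997, -0.078, -0.0], [-0.0, 0.001, -1.0]]
ft_force: [-0.1, 0.1, -0.5]
gripper_width: 1.001
finger_force: 0.0
```

>>> {"op": "move_arm", "data": {
  "increments": "-1 0 0 0 0 0 -1;-1 0 0 0 0 0 -1;-1 0 0 0 0 0 -1;0 0 0 0 0 0 -1;0 0 0 0 0 0 -1"
}}

```text
time: 34.45
eef_pos: [0.5608, -0.2519, 0.3076]
tcp_rot: [[0.081, 0.997, 0.001], [0.997, -0.081, -0.0], [-0.0, 0.001, -1.0]]
ft_force: [0.5, 0.8, 0.0]
gripper_width: 1.0
finger_force: 0.0
```

```bash
python3 -c "
from h import *
import cv2
f=lambda i:cv2.convertScaleAbs(cv2.resize(i,(700,290),interpolation=cv2.INTER_CUBIC),alpha=2)
A=read_camera('top')['img']
cv2.imwrite('pics/m3.png',np.vstack([f(A[160:202,240:341]),f(read_camera('scene')['img'][100:300,180:480])]))
c=read_camera('top');im=np.mean([read_camera('top')['img'] for _ in range(4)],0)[:,:,2]
k=6;g=cv2.resize(im,None,fx=k,fy=k,interpolation=cv2.INTER_CUBIC)
for n,(x0,y0,x1,y1) in {'L':(240,170,264,181),'R':(309,167,331,177)}.items():
    m=g[y0*k:y1*k,x0*k:x1*k]<32
    cols=np.flatnonzero(m.any(0))[6:-6];top=m[:,cols].argmax(0)
    P=np.array([onplane(c,x0+u/k,y0+v/k,.148) for u,v in zip(cols,top)])
    vx=cv2.fitLine(P[:,:2].astype('f4'),cv2.DIST_HUBER,0,.001,.001).ravel();print(n,np.degrees(np.arctan2(vx[1],vx[0]))%180)
"
```

```text
L 90.30579
R 90.03199
```

View pics/m3.png

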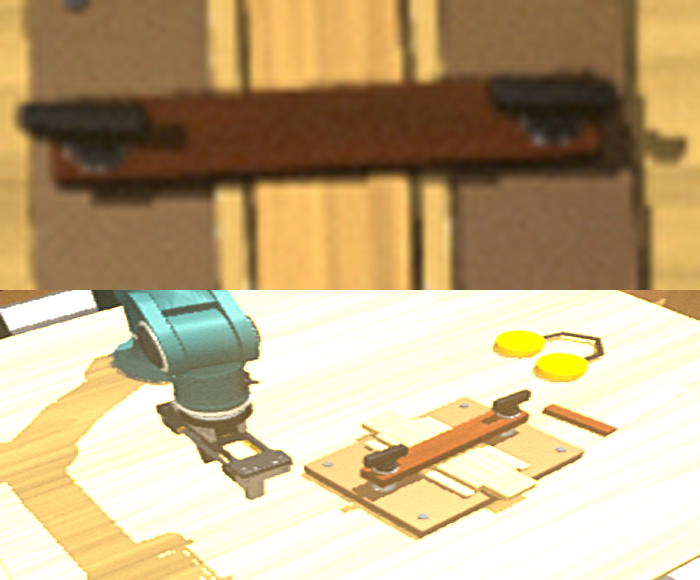

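Both wings now lie level at (20–145,118) and (490–612,95), about 2.7° (0.05 rad) past the bar line, so q ≈ 3.65 at each end. The bar is home, the arm is clear, and the other things haven't moved.

```bash
python3 -c "
from rig import *
print(job_done())"
```

```text
the job is handed in; nothing more can be done
None
```

I turned both knobs clockwise in alternating steps to about 3.65 rad each by camera (home is 3.6). I estimate the bar ends stayed within about 3 mm of each other, and the job was handed in at about 35 s with the arm clear.

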